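Clamp a stone specimen and hold the inspection light on it

TASK

Turn the vise's crank clockwise until the sprung jaw presses the stone specimen firmly against the fixed jaw, and let go of the crank. Then draw the penlight out of the holder, turn it to a slant of about 45 degrees and hold it raised, its lens about 10 cm from the top of the clamped specimen and aimed at it. The job finishes while you hold it still there, clear of the specimen and the vise; leave everything else where it is.

Things in the scene. Friction and masses are not known exactly. Their poses are not given: they have to be found in the camera images.
- vise: Fixed grey specimen vise on the bench, 200 x 84 mm, about 80 mm high without its crank. Origin on the bench under the middle of the jaw opening; its x axis is the slide direction, from the crank end towards the fixed jaw, z up. The bed between the jaws is 30 mm above the bench; fixed jaw: top 68 mm high, face at x = +25.6 mm. Gear head at the -x end, top 74 mm high.
- jaw: The vise's moving jaw plate, black rubber, 8 mm thick, 70 mm wide, top 72 mm above the bench, sprung (3 N per mm, gives 6 mm) on a carriage. The carriage moves 7 mm per rad of crank towards the fixed jaw. Axes as the vise's; the plate's face lies at x = -12 mm from this origin.
- crank (a joint): Angle of the vise's crank in rad: 0 fully open, 2.5 its end stop fully closed; grows clockwise seen from above. Starts 0 to 0.4. The jaw and fixed jaw both touch the specimen from about 1.95 on; at the 2.5 stop the jaw presses with about 11 N. Turning takes 0.12 N m of friction plus up to 0.08 N m against the spring; the crank stays where it is left.
- crank_axis (a point): Point on the crank's upright axis, 115 mm above the bench, at the middle height of the knob. At crank angle 0 the arm points along the vise's -y.
- knob_center (a point): Centre of the crank's upright black knob, 22 mm diameter and 44 mm tall (93 to 137 mm above the bench), spins freely on its pin 55 mm from the crank axis. Flat steel crank arm below it, top 91 mm above the bench.
- specimen_top (a point): Centre of the top face of the loose reddish stone block standing on the vise bed between the jaws: 24 mm (x, along the slide) x 50 mm (y) x 54 mm tall, about 0.2 kg; top 84 mm above the bench. z up.
- holder: Fixed wooden block 56 x 150 x 65 mm, origin under its centre, with a row of three holes along its y axis, 45 mm apart (at y = -45, 0, +45 mm), each 23 mm across and 55 mm deep. They hold the penlight, the pestle and the pick, in any order.
- penlight_center (a point): Centre (half-way along) of the penlight: plain round metal torch, 20 mm diameter, 150 mm long, about 0.1 kg, the tallest thing in the holder. It stands upright, lens end down in its hole, its top 160 mm and this point 85 mm above the bench at the start. Its z axis runs along it from the lens to the tail button.
- penlight_lens (a point): Middle of the penlight's lens face, its lower end in the holder, 75 mm from the centre; same axes, so the light shines along -z. Hidden in the hole at the start.
- pestle_center (a point): Centre of a white ceramic pestle in the holder, 20 mm diameter with a 26 mm head, 106 mm long, top 116 mm above the bench. Leave it.
- pick_center (a point): Centre of a hardness pick in the holder: wooden handle 20 mm diameter, thin steel point upward, top 123 mm above the bench. Leave it.
- dish: Loose glass dish on the bench, 90 mm across, 16 mm high, origin under its centre. Leave it.
- weight: Small loose brass balance weight on the bench, 28 mm diameter, 36 mm high, origin under its centre. Leave it.
Things that resemble listed ones, but are neither listed nor needed, are in the scene too. There is more than one size of the vise; the job needs the smaller.

How it is judged (in metres and radians):
On the way, in this order (a step that is already met when the one before it is completed fails the run):
1. the jaw presses the upright specimen against the fixed jaw, and the crank is let go, the penlight still in the holder (contact force between jaw and specimen above 3 N and angle between specimen_top's own z axis and vertical below 0.12 rad and value of joint crank above 1.2 rad and distance of penlight_center from where it was at the start of the episode below 0.03 m and contact force between the fingers and vise below 0.1 N), for 0.2 s.
2. the penlight is drawn clear of the holder in the fingers while the specimen stays clamped (contact force between jaw and specimen above 3 N and angle between specimen_top's own z axis and vertical below 0.12 rad and value of joint crank above 1.2 rad and height (world z) of penlight_lens above 0.075 m and contact force between the fingers and penlight above 1 N and contact force between penlight and holder below 0.1 N), for 0.1 s.
At the end, for the whole second after the job is handed in: Jaw presses upright specimen over 3 N. Penlight held still in fingers only; lens down, over 100 mm up, axis 25-65 deg from vertical; specimen top centre 50-160 mm ahead of lens, within 35 mm of the beam line each way. Robot off vise and specimen (contact force between jaw and specimen above 3 N and angle between specimen_top's own z axis and vertical below 0.12 rad and value of joint crank above 1.2 rad and contact force between the fingers and penlight above 1 N and contact force between penlight and holder below 0.1 N and contact force between each of penlight, the arm, the fingers and vise below 0.1 N and contact force between each of penlight, the arm, the fingers and specimen below 0.1 N and height (world z) of penlight_lens above 0.1 m and angle between penlight_lens's own z axis and vertical between 0.44 and 1.13 rad and x of specimen_top in the frame of penlight_lens between -0.035 and 0.035 m and y of specimen_top in the frame of penlight_lens between -0.035 and 0.035 m and z of specimen_top in the frame of penlight_lens between -0.16 and -0.05 m and linear speed of penlight below 0.03 m/s); the arm keeps its last pose, push and grip.
It fails at once if a bystander (pestle, pick, dish, weight) is displaced by more than 30 mm (distance of any of pestle_center, pick_center, dish, weight from where it was at the start of the episode above 0.03 m).
It also fails if it takes over 54 s, if anything falls off the work surface, if the arm or the gripper's body presses on something with over 40 N, if the wrist force passes 120 N, or if a joint passes its speed limit or range.

ROBOT

A 6-joint arm with a two-finger parallel gripper is mounted at the origin on the work surface. World frame = base frame: x ahead of the robot, y to its left, z up, the work surface at z = 0. Lengths are in m, angles in degrees, forces in N, time in s.
With the tool pointing down it reaches from about 0.4 to 0.825 m from the base axis. Payload 7 kg.
Tool frame: the origin (TCP) lies midway between the tips of the shut fingers; the grasp point (between the pads) lies r.grasp_offset behind it (r.grasp_offset is the distance from the TCP to the grasp point, in m); z points along the fingers, y is the direction in which the jaws open and shut (so a half turn about z gives the same grasp; the last joint's range is limited). The gripper opens to 88 mm and grips with 3 to 60 N. Pads are 19 mm wide; open, the fingers measure 130 mm over their backs; the gripper's body (78 mm by 193 mm) begins 47 mm behind the grasp point.
Start: joints at [85.033, 20.546, 0.682, 0, -70.136, -16.507], TCP at [0.247, 0.628, 0.227] pointing down, gripper open.
Joint ranges: [-176.03, 176.03], [-82.01, 121.73], [-58.28, 71.71], [-173.87, 95.51], [-174.79, -0.11], [-173.66, 173.66]. Speed limits (degrees/s): [136.94, 136.94, 172.46, 180, 180, 180].

INTERFACE

Orientations are given as [roll, pitch, yaw] about the fixed x, y, z axes, in that order (R = Rz(yaw) Ry(pitch) Rx(roll)).
In Python, from plant import status, imaging, r gives the robot as it stands.
- The arm moves only by the tool apply_moves, never from a script. Its argument "moves" is a list of rows, each a list of 6 numbers: the shift along the tool's x, y, z in units of 200 mm (1.0 is 200 mm), then the turn, a rotation vector about the tool's x, y, z in units of 90 degrees (1.0 is 90 degrees). In form: [[tx, ty, tz, rx, ry, rz], ...]. A call has 1 to 12 rows; each row is the pose to reach, as a shift and turn from the pose measured when the call began, along the tool's axes at that moment; what a row does not reach only later rows make up. A row lasts 1/8 s, in which the tool goes at most 62.5 mm and 10.7 degrees, less where a joint would pass 70% of its speed; a pose out of reach is approached as far as the arm can. A call with a number of a shift or a turn outside -1 to 1 is refused whole. A call with a gripper value outside its range is refused whole. "hand" is the closure, from -1 (fully open) to 1 (shut), set as the call begins (left out, the last holds). The fingers move at their own pace and stop on an object; "grip_force" is the grip in N (left out, the last holds). Time passes only in rows, so rows that repeat a pose let the fingers close. It gives the time, the measured TCP pose, the force and the opening at its end, in the units of the state.
- status.get_state(): the state, without advancing time (a new reading comes with each control period).
- imaging.capture(name): name is "scene" or "top"; returns (picture, depth): 480x640x3 uint8, blue, green, red; 480x640 float32, m along the optical axis (not along the pixel's ray), 0 where there is no reading.
- imaging.camera_info(name): a dict with "fx", "fy", "cx", "cy" (pixels), "T" (4x4, takes a point from camera to world coordinates). Camera axes: x right, y up, looking along -z (the intrinsics and any distortion apply to the point x, -y, -z); pixel columns grow to the right and rows downward; lengths in m; the calibration is good to about 2 mm. A picture is of the moment at which its call begins. camera_info takes no time and is no camera call.
- r.close_job(): hands the job in, once; it reports no verdict.
The state is a dict: "time_s": time; "joints": joint angles; "qd": joint speeds; "joint_torque": joint torques, N m; "tcp_pos": TCP position; "eef_rot": TCP orientation; "contact_force": force on the tool from outside, world axes, zero at the start; "moment": the same for the moment, N m; "gripper_width": finger opening in m.
Only numpy, scipy, OpenCV 4.12 (cv2) and the standard library are available. Lean on these libraries where they do the work, as an engineer would, in place of code of your own. Each camera call takes 0.05 s, during which the arm holds its last target.

## Working session

There is one attempt and no reset: what is moved stays moved. The work goes in short steps, Python scripts to look and compute and a tool call to move; the robot and the scene stay as the last step left them, time stands still between calls to the robot, and variables do not carry over. Pictures are saved under pics/ and viewed, and the job is handed in when it is done.

Besides the shell and the picture viewer there is one more tool, called as name(argument=value, ...), one argument or row to a line, values as JSON. apply_moves: Moves the arm, as the interface text tells. Its arguments: {"type":"object","properties":{"moves":{"type":"array","items":{"type":"array","items":{"type":"number"}}},"hand":{"type":"number"},"grip_force":{"type":"number"}},"required":["moves"]}

```bash
mkdir -p pics; ls; python3 - <<'E'
from plant import status, imaging, r
import cv2, numpy as np
print(status.get_state(), r.grasp_offset)
for n in ("scene","top"):
    im,d=imaging.capture(n); cv2.imwrite(f"pics/{n}0.png",im); np.save(f"{n}0.npy",d)
    c=imaging.camera_info(n); print(n,c)
E
```

```text
pics
{'time_s': 0.0, 'joints': array([ 8.50326132e+01,  2.05904178e+01,  6.33318933e-01, -2.10915582e-02,
       -7.01353020e+01, -1.65080548e+01]), 'qd': array([-0.18716936, -0.03596803, -0.05773732, -0.02648499, -0.01622856,
       -0.05701268]), 'joint_torque': array([-2.19939524e-03, -5.82714057e+01,  2.93045068e+01,  6.99713588e+00,
        6.66299660e-03, -1.72754790e-04]), 'tcp_pos': array([0.24694614, 0.62767481, 0.22562766]), 'eef_rot': array([ 1.79905773e+02, -7.24827941e-03, -2.14826185e+01]), 'contact_force': array([-0.23159474,  0.56434045,  0.10036563]), 'moment': array([ 0.01378825,  0.00041103, -0.00871101]), 'gripper_width': 0.0875579315134348} 0.0188
scene {'fx': 481.1959882198544, 'fy': 481.1959882198544, 'cx': 319.4825531489144, 'cy': 239.31395523579985, 'T': array([[ 0.05888775, -0.81898525,  0.57078489,  0.94546914],
       [ 0.99814664,  0.05709631, -0.02105447, -0.05267296],
       [-0.01534641,  0.57096687,  0.82082965,  0.66224892],
       [ 0.        ,  0.        ,  0.        ,  1.        ]])}
top {'fx': 498.18864292780086, 'fy': 498.18864292780086, 'cx': 318.1483712298757, 'cy': 237.9428377656981, 'T': array([[-0.17137212,  0.95766698, -0.23131265,  0.41383308],
       [-0.98518583, -0.16809463,  0.03395709, -0.02702491],
       [-0.00636283,  0.23370524,  0.97228667,  0.83418316],
       [ 0.        ,  0.        ,  0.        ,  1.        ]])}
```

View pics/scene0.png

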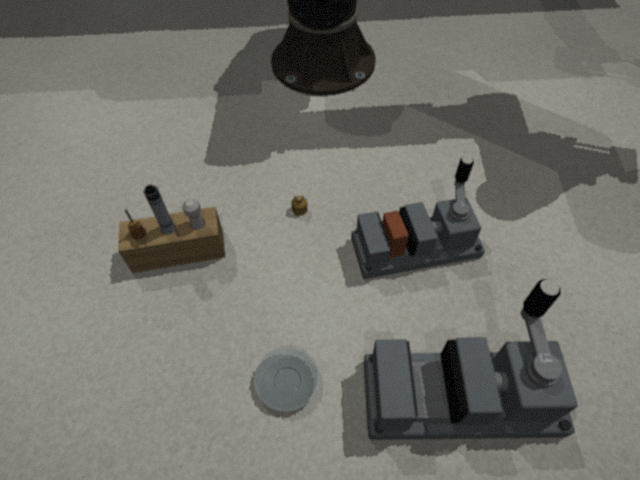

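View pics/top0.png

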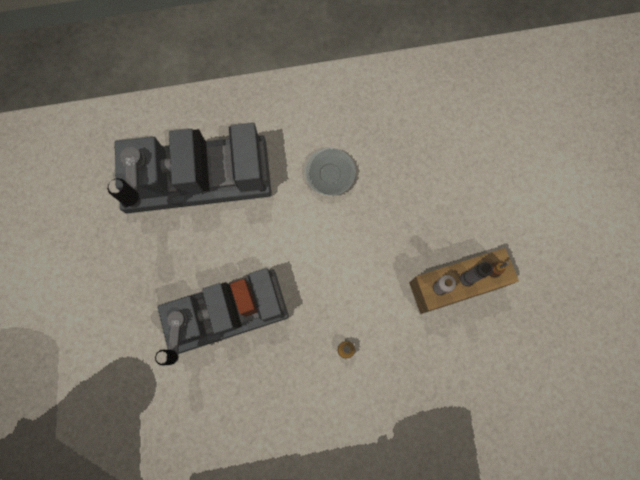

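The scene shows these candidates:
- **Vises:** the small one with the red stone (scene 420,235; top 222,308) and the large lookalike, empty (scene 470,390; top 190,165). I choose the small one.
- **Knobs:** small vise at top (166,357), large vise at top (121,190).
- **Holder:** pick (scene 133,228), tall dark penlight in the middle (158,207), white pestle (193,212).

Next I'll take close crops and measure.

```bash
cat > h.py <<'E'
import numpy as np, cv2
from plant import status, imaging, r
def world(name,d):
    c=imaging.camera_info(name); T=c["T"]
    v,u=np.mgrid[0:480,0:640].astype(float)
    x=(u-c["cx"])/c["fx"]*d; y=-(v-c["cy"])/c["fy"]*d
    P=np.stack([x,y,-d],-1)
    W=P@T[:3,:3].T+T[:3,3]; W[d<=0]=np.nan
    return W
def proj(name,p):
    c=imaging.camera_info(name); T=c["T"]
    q=(np.atleast_2d(p)-T[:3,3])@T[:3,:3]
    return np.stack([c["fx"]*q[:,0]/-q[:,2]+c["cx"], c["fy"]*-q[:,1]/-q[:,2]+c["cy"]],-1)
E
python3 - <<'E'
from h import *
top=cv2.imread("pics/top0.png"); sc=cv2.imread("pics/scene0.png")
a=cv2.resize(top[250:400,130:300],None,fx=3,fy=3,interpolation=3)
b=cv2.resize(sc[140:290,340:500],None,fx=3,fy=3,interpolation=3)
h1=cv2.resize(top[235:325,400:530],None,fx=3,fy=3,interpolation=3)
h2=cv2.resize(sc[170:280,100:240],None,fx=3,fy=3,interpolation=3)
im=np.zeros((800,1000,3),np.uint8)
def put(i,y,x): im[y:y+i.shape[0],x:x+i.shape[1]]=i
put(a,0,0);put(b,0,515);put(h1,455,0);put(h2,455,515)
im=np.clip(im.astype(float)*1.6,0,255).astype(np.uint8)
cv2.imwrite("pics/crop0.png",cv2.resize(im,(750,600)))
for n in("top","scene"):
    W=world(n,np.load(n+"0.npy"))
    # table check
    print(n,"table z",np.nanmedian(W[...,2]))
    rng=dict(top=[(slice(255,365),slice(150,295)),(slice(240,320),slice(405,525))],scene=[(slice(150,280),slice(345,490)),(slice(180,275),slice(110,230))])[n]
    for s in rng:
        w=W[s].reshape(-1,3)
        for lo,hi in((.045,.06),(.06,.07),(.07,.078),(.08,.088),(.088,.096),(.1,.12),(.12,.13),(.13,.145),(.15,.17)):
            m=w[(w[:,2]>lo)&(w[:,2]<hi)]
            if len(m)>3: print(lo,hi,len(m),np.median(m,0).round(4),m.min(0).round(3),m.max(0).round(3))
        print()
E
```

```text
top table z -0.001050838485009531
0.045 0.06 379 [0.5068 0.1376 0.0545] [0.473 0.022 0.045] [0.56  0.186 0.06 ]
0.06 0.07 1298 [0.5205 0.0472 0.0669] [0.474 0.022 0.06 ] [0.565 0.204 0.07 ]
0.07 0.078 2135 [0.5136 0.1283 0.0733] [0.473 0.03  0.07 ] [0.559 0.205 0.078]
0.08 0.088 592 [0.5206 0.077  0.0832] [0.446 0.06  0.08 ] [0.55  0.189 0.088]
0.088 0.096 416 [0.4937 0.1794 0.0901] [0.448 0.165 0.088] [0.518 0.196 0.095]
0.1 0.12 61 [0.4503 0.1788 0.1114] [0.442 0.177 0.1  ] [0.463 0.187 0.12 ]
0.12 0.13 30 [0.451  0.1783 0.1249] [0.442 0.176 0.12 ] [0.462 0.186 0.129]
0.13 0.145 99 [0.4519 0.1837 0.1339] [0.442 0.177 0.13 ] [0.463 0.198 0.138]

0.045 0.06 141 [ 0.4853 -0.2002  0.0545] [ 0.457 -0.329  0.045] [ 0.523 -0.193  0.06 ]
0.06 0.07 2578 [ 0.4891 -0.2636  0.064 ] [ 0.456 -0.35   0.06 ] [ 0.532 -0.194  0.07 ]
0.07 0.078 46 [ 0.4908 -0.2623  0.0741] [ 0.478 -0.315  0.07 ] [ 0.51  -0.217  0.078]
0.08 0.088 102 [ 0.4954 -0.3106  0.0844] [ 0.481 -0.324  0.08 ] [ 0.51  -0.218  0.088]
0.088 0.096 69 [ 0.4977 -0.3124  0.0914] [ 0.484 -0.322  0.088] [ 0.505 -0.216  0.096]
0.1 0.12 28
[... 1068 characters left out ...]
  0.06 ]
0.06 0.07 2353 [ 0.5012 -0.267   0.0647] [ 0.455 -0.349  0.06 ] [ 0.531 -0.192  0.07 ]
0.07 0.078 133 [ 0.4998 -0.2674  0.0742] [ 0.48  -0.323  0.07 ] [ 0.51  -0.216  0.078]
0.08 0.088 189 [ 0.4992 -0.2727  0.084 ] [ 0.483 -0.324  0.08 ] [ 0.509 -0.216  0.088]
0.088 0.096 115 [ 0.5003 -0.2728  0.0926] [ 0.489 -0.32   0.088] [ 0.506 -0.216  0.096]
0.1 0.12 361 [ 0.4966 -0.2322  0.1107] [ 0.476 -0.317  0.1  ] [ 0.504 -0.212  0.12 ]
0.12 0.13 80 [ 0.5005 -0.267   0.124 ] [ 0.49  -0.317  0.12 ] [ 0.503 -0.26   0.13 ]
0.13 0.145 108 [ 0.5005 -0.2661  0.1377] [ 0.491 -0.279  0.13 ] [ 0.504 -0.26   0.145]
0.15 0.17 160 [ 0.4959 -0.2685  0.1546] [ 0.482 -0.28   0.15 ] [ 0.503 -0.26   0.161]
```

View pics/crop0.png

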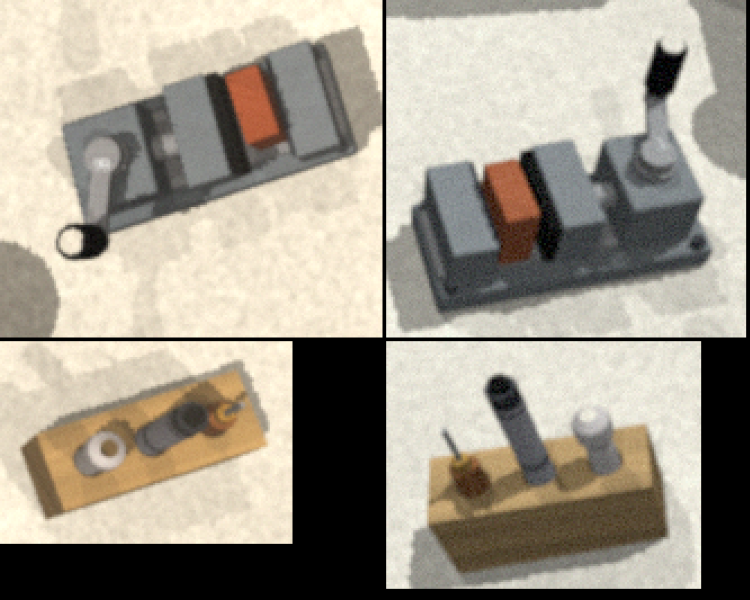

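```bash
python3 - <<'E'
from h import *
for n,s in(("top",(slice(255,375),slice(145,300))),("scene",(slice(150,290),slice(340,495)))):
    im=cv2.imread(f"pics/{n}0.png"); W=world(n,np.load(n+"0.npy"))
    w=W[s].reshape(-1,3); c=im[s].reshape(-1,3).astype(int)
    v=w[(w[:,2]>.008)&(w[:,2]<.08)]
    rect=cv2.minAreaRect(v[:,:2].astype(np.float32)); print(n,"vise rect",rect)
    red=(c[:,2]>1.6*c[:,0])&(w[:,2]>.08)&(w[:,2]<.09)&(w[:,1]<.12)
    print("spec",np.median(w[red],0),cv2.minAreaRect(w[red][:,:2].astype(np.float32)),red.sum())
    k=w[w[:,2]>.1]; k=k[np.abs(k[:,0]-.453)<.03]
    t=k[k[:,2]>.132]; print("knob top",cv2.minEnclosingCircle(t[:,:2].astype(np.float32)),t.mean(0),len(t)," all",cv2.minEnclosingCircle(k[:,:2].astype(np.float32)))
    g=w[(w[:,2]>.086)&(w[:,2]<.105)&(w[:,0]>.465)]; print("arm",cv2.minAreaRect(g[:,:2].astype(np.float32)),cv2.fitLine(g[:,:2].astype(np.float32),2,0,.01,.01).ravel())
    g=w[(w[:,2]>.0925)&(w[:,2]<.105)&(w[:,0]>.48)]; print("axis cap",cv2.minEnclosingCircle(g[:,:2].astype(np.float32)),len(g))
    # blk rubber
for n,s in(("top",(slice(240,325),slice(400,530))),("scene",(slice(180,280),slice(110,230)))):
    W=world(n,np.load(n+"0.npy")); w=W[s].reshape(-1,3)
    v=w[(w[:,2]>.055)&(w[:,2]<.068)]; print(n,"holder",cv2.minAreaRect(v[:,:2].astype(np.float32)))
    p=w[(w[:,2]>.15)]; print("pen top",cv2.minEnclosingCircle(p[:,:2].astype(np.float32)),len(p),np.percentile(p[:,2],95))
    p=w[(w[:,2]>.13)]; print("pen all",cv2.minEnclosingCircle(p[:,:2].astype(np.float32)))
E
```

```text
top vise rect ((0.514826774597168, 0.11882911622524261), (0.08464140444993973, 0.19986221194267273), 7.911108016967773)
spec [0.52451454 0.0752202  0.08307012] ((0.5248551964759827, 0.07532326877117157), (0.04971930384635925, 0.023948993533849716), 10.614144325256348) 509
knob top ((0.4529229700565338, 0.18760184943675995), 0.010546076111495495) [0.45223887 0.18594344 0.13416463] 82  all ((0.45271122455596924, 0.18712571263313293), 0.010889238677918911)
arm ((0.5120657682418823, 0.13563492894172668), (0.048399217426776886, 0.1413576304912567), 25.290800094604492) [ 0.78668296 -0.6173572   0.4938192   0.17686166]
axis cap ((0.5013055205345154, 0.17622700333595276), 0.01572135090827942) 12
scene vise rect ((0.51384437084198, 0.12018464505672455), (0.08535640686750412, 0.19988949596881866), 7.998775005340576)
spec [0.52564849 0.07661954 0.08398557] ((0.5247914791107178, 0.07710704207420349), (0.05015842244029045, 0.02477976679801941), 10.167326927185059) 444
knob top ((0.45234447717666626, 0.18814943730831146), 0.01059561688452959) [0.45650481 0.18623364 0.13484876] 65  all ((0.45287773
[... 175 characters left out ...]
53 -0.7734728   0.49546683  0.17700976]
axis cap ((0.4980379641056061, 0.1804649382829666), 0.01730615645647049) 27
top holder ((0.4939326047897339, -0.2720896005630493), (0.056182149797677994, 0.1516137570142746), 7.799997806549072)
pen top ((0.4940710961818695, -0.27171650528907776), 0.010359696112573147) 168 0.16020703472865938
pen all ((0.49362102150917053, -0.2713710069656372), 0.010709617286920547)
scene holder ((0.4925021231174469, -0.2702094316482544), (0.0592324323952198, 0.15061376988887787), 7.8147077560424805)
pen top ((0.4928506016731262, -0.2696364223957062), 0.010617001913487911) 160 0.16042717406664303
pen all ((0.4935774505138397, -0.26899874210357666), 0.011256521567702293)
```

```bash
python3 - <<'E'
from h import *
for n,s in(("top",(slice(255,375),slice(145,300))),("scene",(slice(150,290),slice(340,495)))):
    W=world(n,np.load(n+"0.npy"))
    w=W[s].reshape(-1,3); w=w[(w[:,1]>.15)]
    for zz in(.0975,.0955,.0935,.0925): print((w[:,2]>zz).sum(), end=' ')
    g=w[(w[:,2]>.086)&(w[:,2]<.105)&(w[:,0]>.464)&(w[:,0]<.49)]; l=cv2.fitLine(g[:,:2].astype(np.float32),2,0,.01,.01).ravel();print("arm",l,np.degrees(np.arctan2(-l[1],-l[0])))
    g=w[(w[:,2]>.086)&(w[:,2]<.105)&(w[:,0]>.464)]
    d=np.array([np.cos(np.radians(8)),np.sin(np.radians(8))])
    print("max x pts",g[g[:,0].argsort()[-5:]].round(4), "cap z hist",np.histogram(g[:,2],8))
    cap=g[g[:,0]>.494]; print("cap yrange",cap[:,1].min(),cap[:,1].max(),cap[:,0].max())
    gh=w[(w[:,2]>.070)&(w[:,2]<.078)]; print("head rect",cv2.minAreaRect(gh[:,:2].astype(np.float32)))
E
```

```text
201 202 206 217 arm [ 0.962333   -0.27187338  0.47716528  0.18169907] 164.22421
max x pts [[0.5171 0.1816 0.0905]
 [0.5172 0.174  0.091 ]
 [0.5178 0.176  0.089 ]
 [0.5179 0.1773 0.0898]
 [0.518  0.1785 0.0907]] cap z hist (array([ 13,  38,  96, 117, 122,  34,  11,   2]), array([0.08602364, 0.08712334, 0.08822303, 0.08932272, 0.09042242,
       0.09152211, 0.0926218 , 0.0937215 , 0.09482119]))
cap yrange 0.16443454633075727 0.18805307389232065 0.5180308671353733
head rect ((0.5065895318984985, 0.17608840763568878), (0.06385791301727295, 0.052311010658741), 7.535886764526367)
293 296 297 333 arm [ 0.9669482  -0.25497282  0.4771271   0.1826647 ] 165.22801
max x pts [[0.5162 0.1765 0.0874]
 [0.5165 0.1788 0.0901]
 [0.5172 0.1744 0.0889]
 [0.5175 0.1752 0.0917]
 [0.5176 0.1788 0.089 ]] cap z hist (array([ 12,   3,   6,  29,  63, 119,  68,  25]), array([0.08600071, 0.0869545 , 0.08790829, 0.08886208, 0.08981588,
       0.09076967, 0.09172346, 0.09267725, 0.09363104]))
cap yrange 0.16536671679197643 0.18946169313106784 0.5175601192130582
head rect ((0.5050408840179443, 0.17712615430355072), (0.06527084857225418, 0.051957882940769196), 8.643062591552734)
```

```bash
cat >> h.py <<'E'
from scipy.spatial.transform import Rotation as Ro
def target(pos,rpy,st=None):
    """tool-frame shift (units 200mm) and rotvec (units 90deg) to reach the pose from now"""
    st=st or status.get_state()
    R0=Ro.from_euler("xyz",st["eef_rot"],degrees=True); R1=Ro.from_euler("xyz",rpy,degrees=True)
    t=R0.inv().apply(np.array(pos)-st["tcp_pos"])/.2
    w=(R0.inv()*R1).as_rotvec(degrees=True)/90
    return np.r_[t,w].round(4)
E
python3 - <<'E'
from h import *
print([a for a in dir(r) if a[0]!='_'])
W=world("top",np.load("top0.npy")); w=W[110:220,95:285].reshape(-1,3)
k=w[w[:,2]>.13]; print("large knob",k.mean(0),k.min(0),k.max(0)); v=w[w[:,2]>.03]; print("large extent",v.min(0),v.max(0))
for z in (.226,.160,.1): print(target([.4528,.1877,z],[180,0,-71]))
E
```

```text
['Unreachable', 'close_job', 'grasp_offset']
large knob [0.68736694 0.21008452 0.15845233] [0.67908146 0.20138318 0.13000225] [0.70644495 0.22898606 0.1786285 ]
large extent [0.67908146 0.009526   0.0300001 ] [0.80839173 0.26263641 0.1786285 ]
[ 1.7632e+00  1.6706e+00  1.3000e-03  8.0000e-04 -5.0000e-04  5.5020e-01]
[ 1.7632e+00  1.6702e+00  3.3130e-01  8.0000e-04 -5.0000e-04  5.5020e-01]
[ 1.7631e+00  1.6697e+00  6.3130e-01  8.0000e-04 -5.0000e-04  5.5020e-01]
```

apply_moves(
  moves=[
    [0.2, 0.18, 0, 0, 0, 0.1],
    [0.4, 0.38, 0, 0, 0, 0.2],
    [0.6, 0.56, 0, 0, 0, 0.3],
    [0.8, 0.76, 0, 0, 0, 0.4],
    [1, 0.95, 0, 0, 0, 0.5],
    [1, 0.95, 0, 0, 0, 0.55],
    [1, 0.95, 0, 0, 0, 0.55],
  ],
  hand=-1,
)

```text
time_s: 0.98
tcp_pos: [0.3637, 0.3771, 0.2261]
eef_rot: [180.0, -0.1, -71.0]
contact_force: [0.2, 1.0, -0.4]
gripper_width: 0.0876
```

```bash
python3 - <<'E'
from h import *
st=status.get_state(); print(st["time_s"],st["tcp_pos"],st["eef_rot"],st["joints"],st["contact_force"])
for z in (.19,.1): print(target([.4528,.1877,z],[180,0,-71]))
E
```

```text
0.975 [0.36373897 0.37713103 0.22608715] [ 1.79953142e+02 -5.71423288e-02 -7.10097093e+01] [ 6.75104475e+01  6.33423062e+00 -1.82142543e+01  3.01404518e-03
 -6.55253621e+01 -4.85214306e+01] [ 0.17456713  0.96599801 -0.39122376]
[ 1.0403e+00 -1.1300e-01  1.8140e-01  5.0000e-04 -6.0000e-04 -1.0000e-04]
[ 1.0399e+00 -1.1340e-01  6.3140e-01  5.0000e-04 -6.0000e-04 -1.0000e-04]
```

apply_moves(
  moves=[
    [0.3, -0.03, 0.05, 0, 0, 0],
    [0.6, -0.07, 0.1, 0, 0, 0],
    [0.85, -0.1, 0.15, 0, 0, 0],
    [1, -0.113, 0.18, 0, 0, 0],
    [1, -0.113, 0.18, 0, 0, 0],
    [1, -0.113, 0.18, 0, 0, 0],
  ],
)

```text
time_s: 1.72
tcp_pos: [0.4502, 0.196, 0.1902]
eef_rot: [179.9, -0.1, -70.9]
contact_force: [0.3, -0.8, -0.6]
gripper_width: 0.0878
```

```bash
python3 - <<'E'
from h import *
st=status.get_state(); print(st["time_s"],st["tcp_pos"],st["eef_rot"])
for z in (.19,.1): print(target([.4528,.1877,z],[180,0,-71]))
im,d=imaging.capture("scene"); cv2.imwrite("pics/scene1.png",im[100:480,200:640])
E
```

```text
1.725 [0.45020432 0.19599926 0.19021442] [ 1.79947286e+02 -5.91355645e-02 -7.09280844e+01]
[ 0.0435  0.0013  0.0011  0.0006 -0.0007  0.0008]
[ 0.043   0.0009  0.4511  0.0006 -0.0007  0.0008]
```

View pics/scene1.png

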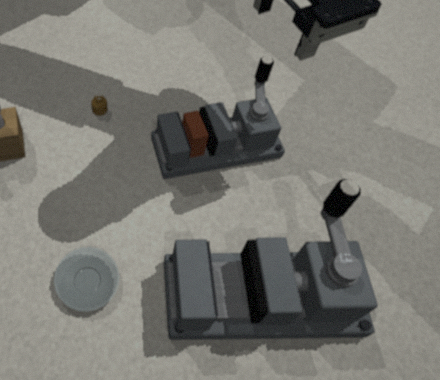

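```bash
python3 - <<'E'
from h import *
for n in("scene","top"):
    im,d=imaging.capture(n); st=status.get_state()
    p=proj(n,[st["tcp_pos"],[.4528,.1877,.137]]); print(n,p)
    for q,c in zip(p,((0,255,0),(0,0,255))): cv2.circle(im,tuple(int(v) for v in q),4,c,1)
    cv2.imwrite(f"pics/{n}2.png",im)
print(st["tcp_pos"],st["qd"])
E
python3 -c "
import cv2,numpy as np
a=cv2.imread('pics/scene2.png');b=cv2.imread('pics/top2.png')
cv2.imwrite('pics/both2.png',np.hstack([a[50:350,300:640],b[150:450,0:340]]))"
```

```text
scene [[480.99594401 132.06148217]
 [466.35884373 160.62695652]]
top [[141.53740766 359.82752274]
 [161.42658144 356.49057551]]
[0.45003705 0.19635589 0.19040086] [-0.01699364 -0.15726812 -0.23693811  0.03705302  0.07762328  0.00465302]
```

View pics/both2.png

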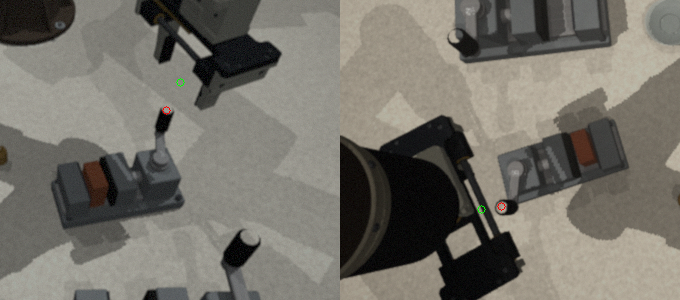

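The red marker sits on the knob top and the green one midway between the open fingertips, so camera and arm agree. I'll align over the knob and descend.

apply_moves(
  moves=[
    [0.043, 0.001, 0, 0, 0, 0],
    [0.043, 0.001, 0.1, 0, 0, 0],
    [0.043, 0.001, 0.2, 0, 0, 0],
    [0.043, 0.001, 0.3, 0, 0, 0],
    [0.043, 0.001, 0.4, 0, 0, 0],
    [0.043, 0.001, 0.45, 0, 0, 0],
    [0.043, 0.001, 0.45, 0, 0, 0],
    [0.043, 0.001, 0.45, 0, 0, 0],
  ],
)

```text
time_s: 2.88
tcp_pos: [0.4531, 0.1884, 0.1011]
eef_rot: [-180.0, -0.0, -70.9]
contact_force: [-0.3, -0.6, 0.3]
gripper_width: 0.0875
```

```bash
python3 - <<'E'
from h import *
st=status.get_state(); print(st["time_s"],st["tcp_pos"],st["eef_rot"],target([.4528,.1877,.1],[180,0,-71]))
o=[]
for n in("scene","top"):
    im,d=imaging.capture(n)
    p=proj(n,[st["tcp_pos"]])[0].astype(int); p=np.clip(p,[150,100],[489,379]); cv2.circle(im,tuple(p),3,(0,255,0),1); o.append(cv2.resize(im[p[1]-75:p[1]+75,p[0]-75:p[0]+75],(400,400)))
cv2.imwrite("pics/b3.png",np.hstack(o))
E
```

```text
2.875 [0.4530762  0.18840507 0.10110739] [-1.79973376e+02 -3.54955651e-02 -7.08772856e+01] [ 0.0029  0.0025  0.0055 -0.0003 -0.0004  0.0014]
```

View pics/b3.png

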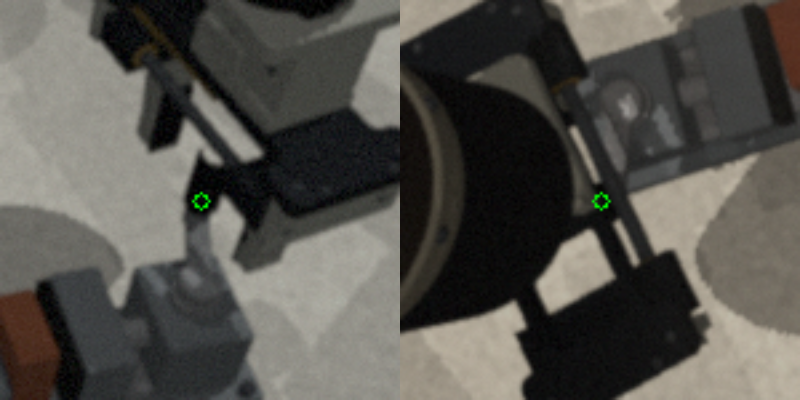

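The knob lies between the fingers, so I'm closing on it.

apply_moves(
  moves=[
    [0.003, 0.002, 0.005, 0, 0, 0],
    [0.003, 0.002, 0.005, 0, 0, 0],
    [0.003, 0.002, 0.005, 0, 0, 0],
    [0.003, 0.002, 0.005, 0, 0, 0],
    [0.003, 0.002, 0.005, 0, 0, 0],
    [0.003, 0.002, 0.005, 0, 0, 0],
    [0.003, 0.002, 0.005, 0, 0, 0],
    [0.003, 0.002, 0.005, 0, 0, 0],
  ],
  hand=1,
  grip_force=30,
)

```text
time_s: 3.98
tcp_pos: [0.4524, 0.1875, 0.1001]
eef_rot: [180.0, -0.0, -70.9]
contact_force: [-3.0, -0.4, 2.6]
gripper_width: 0.0211
```

```bash
python3 - <<'E'
from h import *
st=status.get_state(); print(st["time_s"],st["tcp_pos"],st["eef_rot"],st["gripper_width"],st["contact_force"])
ax=np.array([.5062,.1763]); p0=st["tcp_pos"][:2]; v=p0-ax; a0=np.degrees(np.arctan2(v[1],v[0])); print("rad",np.hypot(*v),"ang",a0,"theta",187.9-a0)
# center along knob direction at 55mm
for a in np.arange(a0-6,40,-6):
    p=ax+.055*np.array([np.cos(np.radians(a)),np.sin(np.radians(a))])
    print(round(187.9-a,1),round(np.radians(187.9-a),2),target([*p,.1],[180,0,-70.9],st)[:3])
E
```

```text
3.975 [0.45242492 0.187531   0.10008906] [ 1.79990181e+02 -2.85579346e-02 -7.08909757e+01] 0.021140088979418617 [-2.97071452 -0.41571908  2.57036968]
rad 0.05493537125897623 ang 168.20326664249856 theta 19.696733357501444
25.7 0.45 [-0.0241 -0.0158  0.0004]
31.7 0.55 [-0.0461 -0.0342  0.0004]
37.7 0.66 [-0.0662 -0.0549  0.0004]
43.7 0.76 [-0.0839 -0.0776  0.0004]
49.7 0.87 [-0.0992 -0.102   0.0004]
55.7 0.97 [-0.1119 -0.1278  0.0004]
61.7 1.08 [-0.1218 -0.1548  0.0004]
67.7 1.18 [-0.1288 -0.1828  0.0003]
73.7 1.29 [-0.1328 -0.2113  0.0003]
79.7 1.39 [-0.1339 -0.24    0.0003]
85.7 1.5 [-0.1319 -0.2687  0.0003]
91.7 1.6 [-0.127  -0.2971  0.0003]
97.7 1.71 [-1.191e-01 -3.248e-01  3.000e-04]
103.7 1.81 [-1.083e-01 -3.515e-01  3.000e-04]
109.7 1.91 [-9.490e-02 -3.769e-01  3.000e-04]
115.7 2.02 [-7.880e-02 -4.008e-01  3.000e-04]
121.7 2.12 [-6.030e-02 -4.229e-01  3.000e-04]
127.7 2.23 [-3.970e-02 -4.429e-01  3.000e-04]
133.7 2.33 [-1.700e-02 -4.607e-01  4.000e-04]
139.7 2.44 [ 7.40e-03 -4.76e-01  4.00e-04]
145.7 2.54 [ 3.320e-02 -4.886e-01  4.000e-04]
```

apply_moves(
  moves=[
    [-0.024, -0.016, 0, 0, 0, 0],
    [-0.046, -0.034, 0, 0, 0, 0],
    [-0.066, -0.055, 0, 0, 0, 0],
    [-0.084, -0.078, 0, 0, 0, 0],
    [-0.099, -0.102, 0, 0, 0, 0],
    [-0.112, -0.128, 0, 0, 0, 0],
    [-0.122, -0.155, 0, 0, 0, 0],
    [-0.129, -0.183, 0, 0, 0, 0],
    [-0.133, -0.211, 0, 0, 0, 0],
    [-0.134, -0.24, 0, 0, 0, 0],
    [-0.132, -0.269, 0, 0, 0, 0],
    [-0.127, -0.297, 0, 0, 0, 0],
  ],
)

```text
time_s: 5.48
tcp_pos: [0.4999, 0.2301, 0.0999]
eef_rot: [179.9, -0.1, -70.9]
contact_force: [-1.2, -7.2, 5.0]
gripper_width: 0.0214
```

```bash
python3 - <<'E'
from h import *
st=status.get_state(); print(st["time_s"],st["tcp_pos"],st["eef_rot"],st["gripper_width"],st["contact_force"],st["moment"])
ax=np.array([.5062,.1763]); p0=st["tcp_pos"][:2]; v=p0-ax; a0=np.degrees(np.arctan2(v[1],v[0])); print("rad",np.hypot(*v),"theta",187.9-a0)
for th in (95,101,107,113,119,125,131,135,138,140):
    a=187.9-th
    p=ax+.055*np.array([np.cos(np.radians(a)),np.sin(np.radians(a))])
    print(th,round(np.radians(187.9-a),2),target([*p,.1],[180,0,-70.9],st)[:3].round(3))
E
```

```text
5.475 [0.49992105 0.23010406 0.0999179 ] [ 1.79872999e+02 -1.03529620e-01 -7.09010268e+01] 0.02135124651084558 [-1.16484103 -7.24648586  5.04318344] [-2.37803998  0.62680265 -0.00712366]
rad 0.054169199015328996 theta 91.2436744906867
95 1.66 [ 0.    -0.018 -0.   ]
101 1.76 [ 0.01  -0.046 -0.   ]
107 1.87 [ 0.022 -0.072 -0.   ]
113 1.97 [ 0.037 -0.096 -0.001]
119 2.08 [ 0.054 -0.119 -0.001]
125 2.18 [ 0.074 -0.14  -0.001]
131 2.29 [ 0.096 -0.159 -0.001]
135 2.36 [ 0.112 -0.17  -0.001]
138 2.41 [ 0.124 -0.178 -0.001]
140 2.44 [ 0.132 -0.183 -0.001]
```

apply_moves(
  moves=[
    [0, -0.018, 0, 0, 0, 0],
    [0.01, -0.046, 0, 0, 0, 0],
    [0.022, -0.072, 0, 0, 0, 0],
    [0.037, -0.096, 0, 0, 0, 0],
    [0.054, -0.119, 0, 0, 0, 0],
    [0.074, -0.14, 0, 0, 0, 0],
    [0.096, -0.159, 0, 0, 0, 0],
    [0.112, -0.17, 0, 0, 0, 0],
    [0.12, -0.175, 0, 0, 0, 0],
    [0.124, -0.178, 0, 0, 0, 0],
    [0.124, -0.178, 0, 0, 0, 0],
    [0.124, -0.178, 0, 0, 0, 0],
  ],
)

```text
time_s: 6.98
tcp_pos: [0.5407, 0.218, 0.0999]
eef_rot: [179.8, -0.1, -70.9]
contact_force: [-5.9, -3.5, 5.9]
gripper_width: 0.0214
```

```bash
python3 - <<'E'
from h import *
st=status.get_state(); print(st["time_s"],st["tcp_pos"],st["eef_rot"],st["gripper_width"],st["contact_force"],st["moment"])
ax=np.array([.5062,.1763]); p0=st["tcp_pos"][:2]; v=p0-ax; a0=np.degrees(np.arctan2(v[1],v[0])); print("rad",np.hypot(*v),"theta",187.9-a0, np.radians(187.9-a0))
im,d=imaging.capture("scene"); cv2.imwrite("pics/scene4.png",cv2.resize(im[130:300,320:540],None,fx=3,fy=3))
E
```

```text
6.975 [0.54073265 0.2180462  0.09991629] [ 1.79751578e+02 -1.16446217e-01 -7.09090732e+01] 0.021431553859857365 [-5.85231044 -3.46894431  5.86644813] [-1.0593587   1.92881471  0.00214218]
rad 0.05417794212725407 theta 137.49771429528718 2.399787828419236
```

View pics/scene4.png

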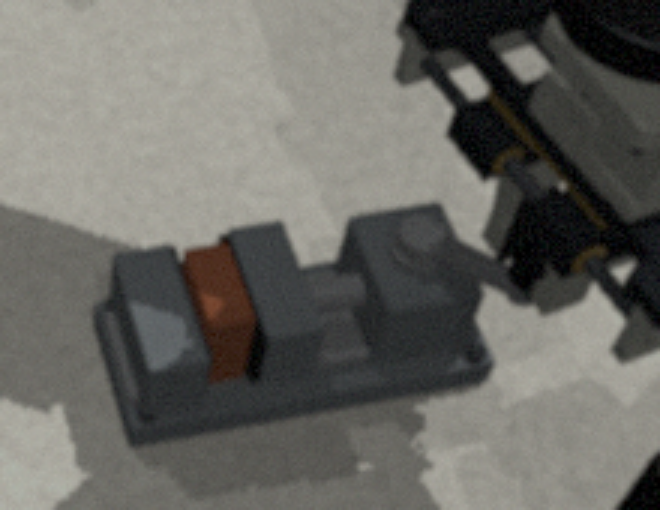

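The specimen is seated between both jaws at about 2.4 rad, so I'm opening and lifting away.

apply_moves(
  moves=[
    [0, 0, 0, 0, 0, 0],
    [0, 0, 0, 0, 0, 0],
    [0, 0, 0, 0, 0, 0],
    [0, 0, 0, 0, 0, 0],
    [0, 0, 0, 0, 0, 0],
    [0, 0, -0.2, 0, 0, 0],
    [0, 0, -0.4, 0, 0, 0],
    [0, 0, -0.6, 0, 0, 0],
    [0, 0, -0.8, 0, 0, 0],
    [0, 0, -0.8, 0, 0, 0],
  ],
  hand=-1,
)

```text
time_s: 8.28
tcp_pos: [0.5428, 0.2195, 0.2638]
eef_rot: [-179.9, -0.0, -70.9]
contact_force: [0.2, -0.1, -0.5]
gripper_width: 0.0876
```

```bash
python3 - <<'E'
from h import *
st=status.get_state(); print(st["time_s"],st["tcp_pos"],st["eef_rot"],st["gripper_width"],st["contact_force"])
print(target([.4935,-.2705,.24],[180,0,-82.1],st))
o=[]
im,d=imaging.capture("scene"); cv2.imwrite("pics/scene5.png",cv2.resize(im[130:300,320:540],None,fx=3,fy=3))
W=world("scene",d)[180:290,340:470].reshape(-1,3); c=im[180:290,340:470].reshape(-1,3).astype(int)
red=(c[:,2]>1.6*c[:,0])&(W[:,2]>.08)&(W[:,2]<.09)
print("spec",np.median(W[red],0),cv2.minAreaRect(W[red][:,:2].astype(np.float32)),red.sum())
w=world("scene",d)[130:260,400:540].reshape(-1,3); k=w[(w[:,2]>.11)&(w[:,2]<.145)]; print("knob",cv2.minEnclosingCircle(k[:,:2].astype(np.float32)),k.min(0),k.max(0))
E
```

```text
8.275 [0.54283829 0.21945085 0.2637593 ] [-1.79873263e+02 -2.48702434e-02 -7.08915596e+01] 0.08756209089883127 [ 0.20375509 -0.105425   -0.50611159]
[ 2.2340e+00  1.0353e+00  1.1750e-01 -1.4000e-03 -1.0000e-04  1.2450e-01]
spec [0.52602939 0.0725702  0.08392838] ((0.5241700410842896, 0.07264668494462967), (0.05001283809542656, 0.024415647611021996), 8.567739486694336) 443
knob ((0.541356086730957, 0.21932442486286163), 0.011271931231021881) [0.5321177  0.20920581 0.11006049] [0.55113619 0.23020062 0.13833725]
```

View pics/scene5.png

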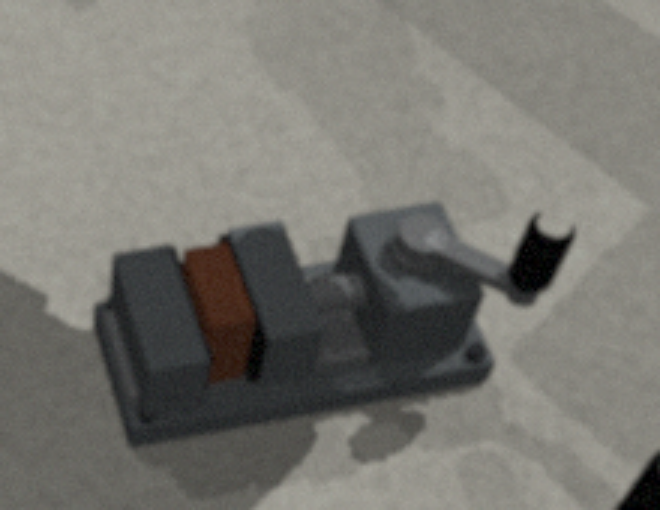

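The knob is at scene (545,255 in the crop), measured (0.541, 0.219), which puts the crank at about 2.39 rad. The stone stands upright against the fixed jaw with its top centre near (0.524, 0.073, 0.084). Next is the penlight.

apply_moves(
  moves=[
    [0.2, 0.1, 0, 0, 0, 0],
    [0.45, 0.21, 0, 0, 0, 0.05],
    [0.7, 0.33, 0, 0, 0, 0.1],
    [0.95, 0.45, 0, 0, 0, 0.124],
    [1, 0.48, 0, 0, 0, 0.124],
  ],
)

```text
time_s: 8.95
tcp_pos: [0.5152, -0.004, 0.2608]
eef_rot: [179.8, -0.1, -82.3]
contact_force: [0.3, -0.1, -0.1]
gripper_width: 0.0877
```

```bash
python3 - <<'E'
from h import *
print(target([.4935,-.2705,.24],[180,0,-82.1]))
E
```

```text
[ 1.3056e+00  2.8670e-01  1.0630e-01  1.7000e-03 -7.0000e-04 -1.8000e-03]
```

apply_moves(
  moves=[
    [0.25, 0.05, 0, 0, 0, 0],
    [0.5, 0.11, 0, 0, 0, 0],
    [0.75, 0.17, 0.05, 0, 0, 0],
    [1, 0.23, 0.1, 0, 0, 0],
    [1, 0.287, 0.1, 0, 0, 0],
    [1, 0.287, 0.1, 0, 0, 0],
  ],
)

```text
time_s: 9.7
tcp_pos: [0.4846, -0.2098, 0.2406]
eef_rot: [179.8, -0.0, -82.3]
contact_force: [1.0, 0.5, 0.4]
gripper_width: 0.0879
```

```bash
python3 - <<'E'
from h import *
print(target([.4935,-.2705,.22],[180,0,-82.1]))
o=[]
for n in ("top","scene"):
    im,d=imaging.capture(n)
    if n=="top": w=world(n,d)[200:340,350:600].reshape(-1,3)
    else: w=world(n,d)[160:290,90:240].reshape(-1,3)
    p=w[(w[:,2]>.13)&(w[:,2]<.165)&(np.hypot(w[:,0]-.4935,w[:,1]+.27)<.03)]
    print(n,cv2.minEnclosingCircle(p[:,:2].astype(np.float32)) if len(p) else None,len(p))
E
```

```text
[ 0.3067 -0.0041  0.1034  0.0024 -0.0005 -0.0023]
top None 0
scene ((0.4933658838272095, -0.2700961232185364), 0.011236393824219704) 304
```

apply_moves(
  moves=[
    [0.25, -0.004, 0, 0, 0, 0],
    [0.307, -0.004, 0, 0.002, 0, -0.002],
    [0.307, -0.004, 0.1, 0.002, 0, -0.002],
    [0.307, -0.004, 0.2, 0.002, 0, -0.002],
    [0.307, -0.004, 0.2, 0.002, 0, -0.002],
  ],
)

```text
time_s: 10.42
tcp_pos: [0.4942, -0.2686, 0.2002]
eef_rot: [179.9, -0.0, -82.0]
contact_force: [-0.8, -0.0, 0.3]
gripper_width: 0.0879
```

```bash
python3 - <<'E'
from h import *
st=status.get_state(); print(st["tcp_pos"],st["eef_rot"],target([.4935,-.2703,.11],[180,0,-82.1],st))
o=[]
for n in("scene","top"):
    im,d=imaging.capture(n)
    p=proj(n,[[.4935,-.2703,.16]])[0].astype(int); q=np.clip(p,[100,100],[539,379]); cv2.circle(im,tuple(p),3,(0,255,0),1); o.append(cv2.resize(im[q[1]-100:q[1]+100,q[0]-100:q[0]+100],(400,400)))
cv2.imwrite("pics/b6.png",np.hstack(o))
E
```

```text
[ 0.49423052 -0.26862409  0.20018914] [ 1.79913413e+02 -9.10869809e-04 -8.19504089e+01] [ 0.0078  0.0041  0.451   0.001  -0.      0.0017]
```

View pics/b6.png

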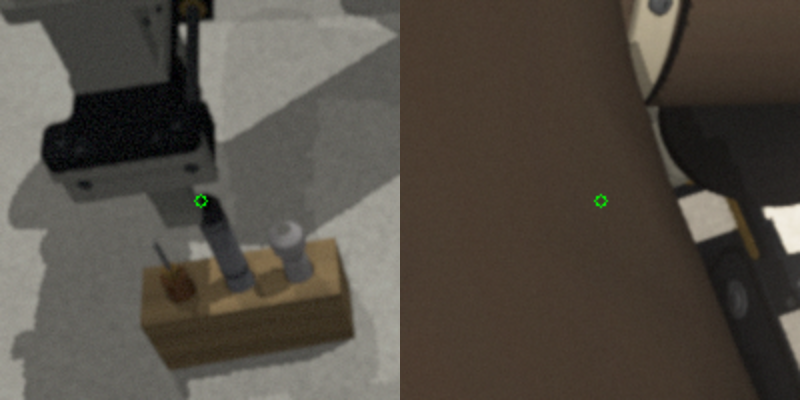

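```bash
python3 - <<'E'
from h import *
p=proj("scene",[[.4935,-.2703,.16],[.5377,-.2625,.2],[.5577,-.2597,.2],[.4942,-.2686,.2]]); q=np.clip(p[0].astype(int),[100,100],[539,379]); print(p, (p-q+100)*2)
E
```

```text
[[148.78551827 188.0156146 ]
 [140.26322389 193.35433469]
 [140.05570326 205.56585252]
 [140.6811948  168.30893172]] [[201.57103655 200.03122919]
 [184.52644778 210.70866938]
 [184.11140651 235.13170504]
 [185.36238961 160.61786345]]
```

The open fingers straddle the penlight (crop 207,205), clear of the pick (178,285) and pestle (290,245). Descending.

apply_moves(
  moves=[
    [0.008, 0.004, 0.1, 0, 0, 0.002],
    [0.008, 0.004, 0.2, 0, 0, 0.002],
    [0.008, 0.004, 0.3, 0, 0, 0.002],
    [0.008, 0.004, 0.4, 0, 0, 0.002],
    [0.008, 0.004, 0.45, 0, 0, 0.002],
    [0.008, 0.004, 0.45, 0, 0, 0.002],
    [0.008, 0.004, 0.45, 0, 0, 0.002],
  ],
)

```text
time_s: 11.4
tcp_pos: [0.4956, -0.2712, 0.1131]
eef_rot: [-179.8, -0.1, -82.1]
contact_force: [0.5, -0.1, -0.2]
gripper_width: 0.0881
```

```bash
python3 - <<'E'
from h import *
st=status.get_state(); print(st["tcp_pos"],st["eef_rot"],st["contact_force"],target([.4935,-.2703,.11],[180,0,-82.1],st))
E
```

```text
[ 0.49561515 -0.27124944  0.11314175] [-1.79845727e+02 -1.35293715e-01 -8.20988204e+01] [ 0.51877357 -0.0633442  -0.19784236] [-0.0062  0.0099  0.0157 -0.0017 -0.0015  0.    ]
```

apply_moves(
  moves=[
    [-0.004, 0.01, 0.015, -0.002, -0.001, 0],
    [-0.004, 0.01, 0.015, -0.002, -0.001, 0],
    [-0.004, 0.01, 0.015, -0.002, -0.001, 0],
    [-0.004, 0.01, 0.015, -0.002, -0.001, 0],
    [-0.004, 0.01, 0.015, -0.002, -0.001, 0],
    [-0.004, 0.01, 0.015, -0.002, -0.001, 0],
    [-0.004, 0.01, 0.015, -0.002, -0.001, 0],
    [-0.004, 0.01, 0.015, -0.002, -0.001, 0],
  ],
  hand=1,
  grip_force=35,
)

```text
time_s: 12.4
tcp_pos: [0.4936, -0.2707, 0.1101]
eef_rot: [180.0, -0.0, -82.1]
contact_force: [-0.5, -0.5, 0.6]
gripper_width: 0.0194
```

```bash
python3 - <<'E'
from h import *
st=status.get_state(); print(st["tcp_pos"],st["eef_rot"],st["contact_force"],st["gripper_width"],st["joints"])
im,d=imaging.capture("scene"); cv2.imwrite("pics/b7.png",cv2.resize(im[100:300,60:260],(600,600)))
E
```

```text
[ 0.493575   -0.27073577  0.11013631] [ 1.79976645e+02 -4.51975566e-02 -8.20984026e+01] [-0.51670337 -0.46573755  0.56756115] 0.019398630390843732 [ -8.79014607  16.06666155 -22.4798013    0.06392352 -51.46294413
  16.65190444]
```

View pics/b7.png

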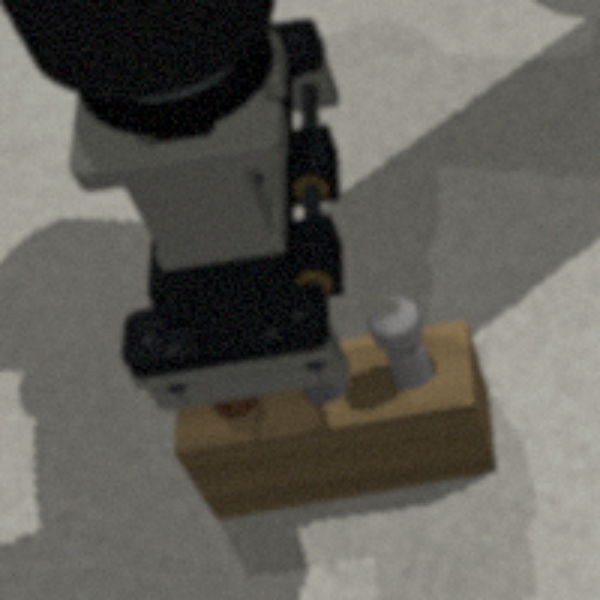

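Gripped at 19.4 mm, so now I'll draw it straight up.

apply_moves(
  moves=[
    [0, 0, -0.08, 0, 0, 0],
    [0, 0, -0.16, 0, 0, 0],
    [0, 0, -0.24, 0, 0, 0],
    [0, 0, -0.32, 0, 0, 0],
    [0, 0, -0.4, 0, 0, 0],
    [0, 0, -0.5, 0, 0, 0],
    [0, 0, -0.6, 0, 0, 0],
    [0, 0, -0.7, 0, 0, 0],
    [0, 0, -0.8, 0, 0, 0],
    [0, 0, -0.9, 0, 0, 0],
    [0, 0, -0.9, 0, 0, 0],
    [0, 0, -0.9, 0, 0, 0],
  ],
)

```text
time_s: 13.95
tcp_pos: [0.4932, -0.2703, 0.2895]
eef_rot: [179.9, -0.0, -82.1]
contact_force: [-0.9, 0.7, -1.4]
gripper_width: 0.0192
```

```bash
python3 - <<'E'
from h import *
st=status.get_state(); print(st["tcp_pos"],st["eef_rot"],st["contact_force"],st["gripper_width"],st["joints"])
im,d=imaging.capture("scene"); cv2.imwrite("pics/b8.png",cv2.resize(im[0:300,0:400],(800,600)))
W=world("scene",d)
R=Ro.from_euler("xyz",st["eef_rot"],degrees=True).as_matrix()
L=st["tcp_pos"]+R[:,2]*.1
print("expected lens",L,proj("scene",[L]))
w=W.reshape(-1,3); k=w[(np.hypot(w[:,0]-L[0],w[:,1]-L[1])<.03)&(w[:,2]>.13)&(w[:,2]<.28)]
for lo in np.arange(.16,.28,.02):
    m=k[(k[:,2]>=lo)&(k[:,2]<lo+.02)]
    if len(m): print(lo.round(2),len(m),m.mean(0),m.min(0),m.max(0))
print(k[:,2].min())
E
```

```text
[ 0.49320341 -0.27033326  0.2894646 ] [ 1.79939732e+02 -2.82722962e-03 -8.21083573e+01] [-0.90307552  0.74407542 -1.38295393] 0.019230899748378185 [-8.77463775e+00  7.95051291e+00 -7.97151261e+00  2.07849475e-02
 -7.41349011e+01  1.66605870e+01]
expected lens [ 0.49309989 -0.27035259  0.18946466] [[142.01632441 173.24140795]]
0.18 76 [ 0.49936    -0.26643715  0.19540936] [ 0.49136544 -0.27796964  0.18855475] [ 0.50421072 -0.25872454  0.19984749]
0.2 185 [ 0.4996288  -0.26679086  0.20995853] [ 0.48897022 -0.27884498  0.20027458] [ 0.50418082 -0.25958241  0.21998848]
0.22 204 [ 0.49978734 -0.26630468  0.23007556] [ 0.48927311 -0.27736854  0.2200865 ] [ 0.50420457 -0.25939738  0.23992546]
0.24 215 [ 0.49992519 -0.26660092  0.250093  ] [ 0.49048341 -0.27758282  0.24003191] [ 0.50373693 -0.25926883  0.25994408]
0.26 236 [ 0.49961472 -0.2664192   0.26944263] [ 0.48829754 -0.27933215  0.26005163] [ 0.50519605 -0.25927675  0.27989046]
0.18855475411389527
```

View pics/b8.png

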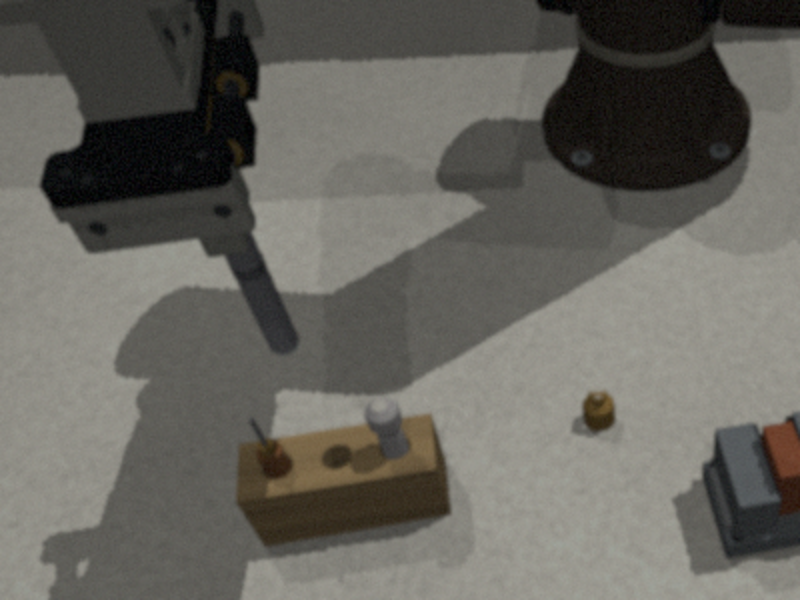

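Penlight is clear of the holder, with its lens 100 mm ahead of the TCP as expected (image 285,345 in the 2x view). Working out the slanted pose.

```bash
python3 - <<'E'
from h import *
st=status.get_state()
S=np.array([.5242,.0722,.084]); R0=Ro.from_euler("xyz",st["eef_rot"],degrees=True)
R1=Ro.from_euler("xyz",[180,0,-82.1],degrees=True)*Ro.from_rotvec([0,-45,0],degrees=True)
d=R1.as_matrix()[:,2]; T=S-.2*d; print(d,T,target(T,R1.as_euler("xyz",degrees=True),st))
E
```

```text
[-0.09718797  0.70039596 -0.70710678] [ 0.54363759 -0.06787919  0.22542136] [-9.680e-01 -3.900e-01  3.182e-01  1.000e-03 -5.000e-01 -5.000e-04]
```

apply_moves(
  moves=[
    [-0.08, -0.03, 0.02, 0, -0.04, 0],
    [-0.17, -0.07, 0.05, 0, -0.08, 0],
    [-0.26, -0.11, 0.08, 0, -0.13, 0],
    [-0.35, -0.15, 0.11, 0, -0.18, 0],
    [-0.45, -0.18, 0.14, 0, -0.23, 0],
    [-0.55, -0.22, 0.18, 0, -0.28, 0],
    [-0.65, -0.26, 0.21, 0, -0.33, 0],
    [-0.74, -0.3, 0.24, 0, -0.38, 0],
    [-0.82, -0.33, 0.27, 0, -0.42, 0],
    [-0.9, -0.36, 0.3, 0, -0.46, 0],
    [-0.968, -0.39, 0.318, 0, -0.5, 0],
    [-0.968, -0.39, 0.318, 0, -0.5, 0],
  ],
)

```text
time_s: 15.5
tcp_pos: [0.5431, -0.0679, 0.2232]
eef_rot: [179.5, 45.1, -82.5]
contact_force: [0.5, -1.0, -0.9]
gripper_width: 0.0197
```

```bash
cat > chk.py <<'E'
from h import *
st=status.get_state(); print(st["time_s"],st["tcp_pos"],st["eef_rot"],st["contact_force"],st["gripper_width"],st["joints"],st["qd"].round(2))
S=np.array([.5242,.0722,.084])
R=Ro.from_euler("xyz",st["eef_rot"],degrees=True).as_matrix(); d=R[:,2]
L=st["tcp_pos"]+.1*d; print("tilt",np.degrees(np.arccos(-d[2])),"lens",L,"S in tool",R.T@(S-L))
R1=Ro.from_euler("xyz",[180,0,-82.1],degrees=True)*Ro.from_rotvec([0,-45,0],degrees=True)
print("need",target(S-.2*R1.as_matrix()[:,2],R1.as_euler("xyz",degrees=True),st))
o=[]
for n in("scene","top"):
    im,dd=imaging.capture(n); W=world(n,dd); cv2.imwrite(f"pics/{n}_last.png",im)
    P=W.reshape(-1,3); s=(P-st["tcp_pos"])@d; rad=np.linalg.norm(P-st["tcp_pos"]-s[:,None]*d,axis=1)
    m=(rad<.022)&(s>.02)&(s<.125)
    if m.sum(): print(n,m.sum(),"s max",np.percentile(s[m],99))
    for p,c in zip(proj(n,[st["tcp_pos"],L,S]),((0,255,0),(255,255,0),(0,255,255))): cv2.circle(im,tuple(int(v) for v in p),3,c,1)
    o.append(cv2.resize(im,(400,300)) )
    q=proj(n,[L])[0].astype(int); q=np.clip(q,[100,90],[539,389]); o.append(cv2.resize(im[q[1]-90:q[1]+90,q[0]-100:q[0]+100],(400,300),interpolation=2))
cv2.imwrite("pics/chk.png",np.vstack([np.hstack(o[:2]),np.hstack(o[2:])]))
E
python3 chk.py
```

```text
15.5 [ 0.54314817 -0.06789674  0.22324002] [179.5430316   45.09899081 -82.47491746] [ 0.48624921 -0.98807868 -0.86670739] 0.019745575769555924 [-17.12999972  24.37323408   6.90161311 -39.96385387 -94.40649951
  29.67006569] [ 0.3  -2.    0.76  2.27  0.5  -0.27]
tilt 45.10080678976834 lens [0.53308152 0.00221928 0.15265386] S in tool [-0.00116446 -0.00114467  0.09842189]
need [-0.0076 -0.0024 -0.0079  0.0021  0.0011 -0.0029]
scene 722 s max 0.09988045994825834
top 634 s max 0.09753009299748934
```

View pics/chk.png

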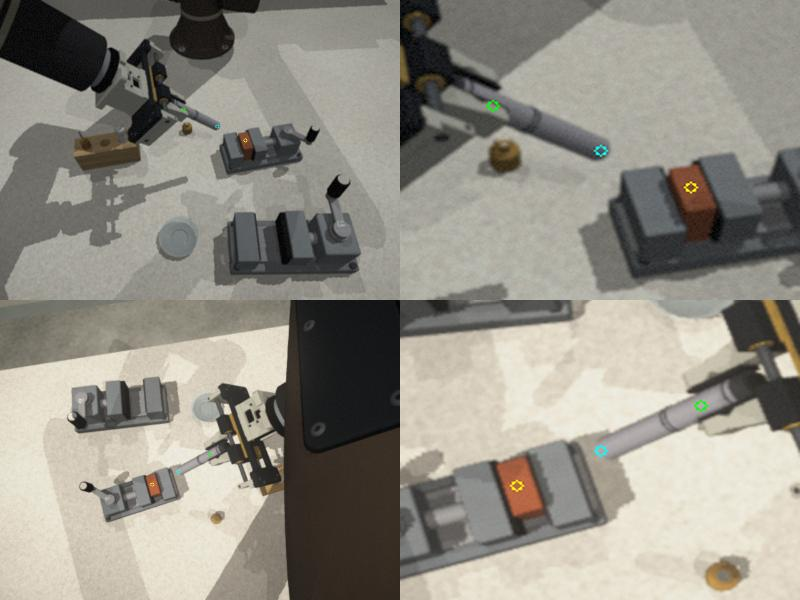

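The penlight is aimed along the line to the stone's top: lens at scene crop (600,152), specimen top at (690,188). I'll let it settle, confirm and hand in.

apply_moves(
  moves=[
    [-0.005, 0, -0.005, 0, 0, 0],
    [-0.005, 0, -0.005, 0, 0, 0],
    [-0.005, 0, -0.005, 0, 0, 0],
    [-0.005, 0, -0.005, 0, 0, 0],
    [-0.005, 0, -0.005, 0, 0, 0],
    [-0.005, 0, -0.005, 0, 0, 0],
    [-0.005, 0, -0.005, 0, 0, 0],
    [-0.005, 0, -0.005, 0, 0, 0],
  ],
)

```text
time_s: 16.6
tcp_pos: [0.5435, -0.0685, 0.2263]
eef_rot: [179.8, 44.9, -82.3]
contact_force: [0.4, 0.2, -0.8]
gripper_width: 0.0196
```

```bash
python3 chk.py; python3 - <<'E'
from h import *
im=cv2.imread("pics/scene_last.png"); _,d=imaging.capture("scene")
P=world("scene",d)
w=P[130:260,400:540].reshape(-1,3); k=w[(w[:,2]>.11)&(w[:,2]<.145)]; print("knob",cv2.minEnclosingCircle(k[:,:2].astype(np.float32)))
s=(slice(180,290),slice(340,470)); c=im[s].reshape(-1,3).astype(int); w=P[s].reshape(-1,3)
red=(c[:,2]>1.6*c[:,0])&(w[:,2]>.08)&(w[:,2]<.09); print("spec",cv2.minAreaRect(w[red][:,:2].astype(np.float32)),w[red][:,2].mean())
E
```

```text
16.6 [ 0.54352884 -0.06849222  0.22625567] [179.77205409  44.92046155 -82.28044886] [ 0.35734463  0.19317753 -0.81127324] 0.01958060811261318 [-17.10979323  24.14797984   7.05375898 -39.87885784 -94.51539307
  29.55735104] [ 0.01 -0.11  0.05 -0.04 -0.07  0.01]
tilt 44.920916239463466 lens [0.53364971 0.0014263  0.15544746] S in tool [-0.00010781 -0.00054441  0.10100815]
need [ 0.0008 -0.001   0.005   0.0011 -0.0009 -0.0014]
scene 726 s max 0.10022418423333357
top 655 s max 0.09884589991894559
knob ((0.5405576825141907, 0.21963641047477722), 0.01117208506911993)
spec ((0.5240435004234314, 0.07261954247951508), (0.05055488273501396, 0.024476325139403343), 8.336555480957031) 0.08373130795317536
```

```bash
python3 -c "
from plant import r
print(r.close_job())"
```

```text
the job is handed in; nothing more can be done
None
```

I clamped the stone in the small vise, let go of the crank, drew the penlight and handed the job in while holding it aimed at the stone. The hand-in gave no verdict.

- **Vise:** I turned the crank to about 2.39 rad and opened the fingers clear of it. By the spring figures given, the jaw should press with about 9 N, but I could not measure that force directly. The last images still show the stone upright against the fixed jaw and the knob where I left it.
- **Penlight:** It is held still at a 44.9° slant, with the lens at about z = 0.155 m. The stone's top centre is 101 mm ahead of the lens and within 1 mm of the beam line, by the arm's pose and the images. Both cameras put the lens within 1–2 mm of the expected spot.
- **Everything else:** The wrist force was near zero at the end, and nothing was seen to touch the bystanders. I did not re-measure the positions of the pestle, pick, dish and weight. The clock read 16.6 s at the last check, and no check failed or disagreed.

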